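# Slide the dish carriage home in the dish reader

### The job

Load the dish reader: with a fingertip press the black release pad in the middle of the carriage down, which frees the carriage's brake, and, keeping it pressed, push the carriage along its rods to the marked stop, so that the dish is fully inside the white reading head. Then let the pad spring back up, so that the brake holds the carriage at the stop. Never drag the carriage while its brake is on, do not touch the dish, and leave the things standing round the reader where they are.

Things in the scene. Friction and masses are not known exactly. Their poses are not given: they have to be found in the camera images.
- reader: Dish reader fixed on the worktop, any heading. Origin on the worktop under the middle of the carriage's path; +x runs level along the guide rods to the reading head, z up. Grey base plate x -87..177, y +-54, 10 mm high. White reading head x 105..175, 93 mm wide, 77 high with lens cover, mouth towards -x. Two stop posts with black bumpers, 32 mm high, at x 79..93, y +-37.
- pad_middle (a point): Middle of the top face of the black release pad, 42 mm above the worktop when up; rides with the carriage. Pad 56 mm along the rods, 44 wide; a ridge 5 mm thick, 4 high across each end leaves 46 mm between for the fingertip. Cheeks beside it 38 mm high. Carriage block: aluminium, 68 long, 84 wide. Dish begins 62 mm from here; the head's mouth is 60 mm from here at the stop.
- stop_mark (a point): Point fixed on the reader where the middle of the (unpressed) pad lies when the carriage is at the marked stop: over the black lines of the white strips beside the rods, 42 mm above the worktop.
- carriage (a joint): Travel of the carriage along the reader's +x in m: 0 parked, 0.09 against the stop posts; it starts between 0 and 0.035. With the pad up, a friction brake holds it (it takes about 9 to 14 N to drag); with the pad pressed 1 mm or more it slides with 1 to 2 N and does not spring back.
- release_pad (a joint): How far the release pad is pressed, in m: about 0 up (brake on), 0.005 fully down (solid end). The spring takes 7 N to start and 9.5 N fully down; it springs back when let go.
- dish: A shut petri dish, 60 mm across and 13 mm high, clipped on the carriage's front plate, its centre 92 mm from the pad's middle on the side of the head; origin under its centre, 28 mm above the worktop. Must not be touched.
- spare_dish: Bystander: a loose shut petri dish on the worktop beside the reader, 60 mm across, 13 mm high; origin under its centre.
- jar: Bystander: a loose white jar, 68 mm across, 85 mm high, on the worktop beside the reader; origin under its centre.
- bench_timer: Bystander: a loose small white timer, 66 x 62 x 18 mm, on the worktop beside the reader; origin under its centre.

How it is judged:
On the way, in this order (a step that is already met when the one before it is completed fails the run):
1. the release pad is pressed (3 mm or more) before the carriage is slid (value of joint release_pad above 0.003 m and value of joint carriage below 0.05 m and contact force between the fingers and reader above 1 N), for 0.1 s.
2. the carriage reaches the stop with the pad still pressed (value of joint carriage above 0.0875 m and value of joint release_pad above 0.002 m), for 0.1 s.
At the end, for the whole second after the job is handed in: The carriage stands within 2.5 mm of the stop and the release pad is up again (pressed less than 1 mm) (value of joint carriage above 0.0875 m and value of joint release_pad below 0.001 m); the robot touches nothing.
It fails at once if the carriage is dragged (over 10 mm/s) while its brake is on (pad pressed less than 0.5 mm) (value of joint release_pad below 0.0005 m and (velocity of joint carriage above 0.01 m/s or velocity of joint carriage below -0.01 m/s)).
It fails at once if the dish is touched with more than 1 N (contact force between any of the arm, the fingers and dish above 1 N).
It fails at once if the spare dish is moved more than 15 mm (distance of spare_dish from where it was at the start of the episode above 0.015 m).
It fails at once if the jar is moved more than 15 mm (distance of jar from where it was at the start of the episode above 0.015 m).
It fails at once if the timer is moved more than 15 mm (distance of bench_timer from where it was at the start of the episode above 0.015 m).
It also fails if it takes over 32 s, if anything falls off the work surface, if the arm or the gripper's body presses on something with over 40 N, if the wrist force passes 120 N, or if a joint passes its speed limit or range.

### The arm

A 6-joint arm with a two-finger parallel gripper is mounted at the origin on a cart in front of the work surface, level with it; the furniture and walls round the work are solid. World frame = base frame: x ahead of the robot, y to its left, z up, the work surface at z = 0. Lengths are in m, angles in rad, forces in N, time in s.
With the tool pointing down it reaches from about 0.35 to 0.775 m from the base axis. Payload 5.5 kg.
Tool frame: the origin (TCP) lies at the very end of the fingers, on their centre line; the grasp point (between the pads) lies 19 mm behind it; y points along the fingers, z is the direction in which the jaws open and shut, and the axes are right-handed (so a half turn about y gives the same grasp; the last joint's range is limited). The gripper opens to 85 mm and grips with 20 to 120 N. Pads are 22 mm wide; open, the fingers measure 114 mm over their backs; the gripper's body (76 mm by 85 mm) begins 54 mm behind the grasp point. The pads swing forward as they close: fully open they stand 13 mm farther back than shut.
Start: joints at [1.199, 0.313, 0.046, 1.304, 0, 1.431], TCP at [0.132, 0.56, 0.231] pointing down, gripper open.
Joint ranges: [-2.76, 2.76], [-0.86, 1.69], [-1.03, 1.26], [-2.2, 2.34], [-1.47, 1.5], [-3.14, 3.14]. Speed limits (rad/s): [2.57, 2.57, 3.14, 3.14, 3.14, 3.14].

### API

Orientations are given as a unit quaternion [w, x, y, z].
In Python, from workcell import env gives the robot as it stands.
- The arm moves only by the shell command python3 -m inch 'ROWS' [OPENING] [FORCE]. ROWS is JSON, a list that holds one entry, the list of rows, each a list of 4 numbers: the shift along the tool's x, y, z in mm, then the turn about the tool's y in degrees. In form: [[[tx, ty, tz, spin], ...]]. A call has 1 to 10 rows; each row is the pose to reach, as a shift and turn from the pose commanded when the call began, along the tool's axes at that moment; what a row does not reach only later rows make up. A row lasts 1/10 s, in which the tool goes at most 50 mm and 8.59 degrees, less where a joint would pass 70% of its speed; a pose out of reach is approached as far as the arm can. A call with a gripper value outside its range is refused whole. OPENING is the finger opening in mm, from 0 to 85.4, set as the call begins (- or left out, the last holds). The fingers move at their own pace and stop on an object; FORCE is the grip in N (left out, the last holds). Time passes only in rows, so rows that repeat a pose let the fingers close. It gives the time, the measured TCP pose, the force and the opening at its end, in the units of the state.
- env.get_state(): the state, without advancing time (a new reading comes with each control period).
- env.read_camera(name): name is "scene" or "top" or "wrist"; returns the picture (480x640x3 uint8, blue, green, red); there is no depth.
- env.camera_model(name): a dict with "fx", "fy", "cx", "cy" (pixels), "distortion" ([k1, k2, p1, p2, k3] as OpenCV has them; the pictures are not rectified), "R" (3x3) and "t" (3): a world point X has camera coordinates R X + t; the wrist camera has in their place "mount" (4x4, takes a point from camera to tool coordinates, whose origin is the TCP and whose axes are the tool frame's). Camera axes: x right, y down, z forward; pixel columns grow to the right and rows downward; lengths in m; the calibration is good to about 2 mm. A picture is of the moment at which its call begins: read the wrist's pose just before it. camera_model takes no time and is no camera call.
- env.hand_in(): hands the job in, once; it reports no verdict.
The state is a dict: "clock": time; "joint_pos": joint angles; "qvel": joint speeds; "tau": joint torques, N m; "tcp_pos": TCP position; "orientation": TCP orientation; "wrist_force": force on the tool from outside, world axes, zero at the start; "ft_torque": the same for the moment, N m; "finger_gap": finger opening in m.
Only numpy, scipy, OpenCV 4.12 (cv2) and the standard library are available. Lean on these libraries where they do the work, as an engineer would, in place of code of your own. Each camera call takes 0.05 s, during which the arm holds its last target.

## Working session

There is one attempt and no reset: what is moved stays moved. The work goes in short steps, Python scripts to look and compute and a shell command to move; the robot and the scene stay as the last step left them, time stands still between calls to the robot, and variables do not carry over. Pictures are saved under pics/ and viewed, and the job is handed in when it is done.

```bash
mkdir -p pics; ls
python3 - <<'E'
from workcell import env
import cv2
print(env.get_state())
for n in ["scene","top","wrist"]:
    print(n,env.camera_model(n))
    cv2.imwrite(f"pics/a_{n}.png",env.read_camera(n))
E
```

```text
pics
{'clock': 0.0, 'joint_pos': array([ 1.19942107e+00,  3.13987834e-01,  4.49822867e-02,  1.30363311e+00,
       -2.07659116e-05,  1.43120841e+00]), 'qvel': array([-0.00146853, -0.00010247,  0.00053559,  0.00052879, -0.00188769,
       -0.00078174]), 'tau': array([ 9.62009690e-04, -4.80624390e+01,  2.98532152e+01,  1.90689712e-02,
        2.26275738e-04,  4.58361328e-06]), 'tcp_pos': array([0.13190398, 0.5591272 , 0.2304174 ]), 'orientation': array([-0.70173102,  0.70299518, -0.08192334,  0.08160833]), 'wrist_force': array([ 0.4336449 , -0.15056629,  0.00654918]), 'ft_torque': array([-0.01890135, -0.05666135, -0.01580044]), 'finger_gap': 0.08529154111727259}
scene {'fx': 532.8737653788681, 'fy': 532.8737653788681, 'cx': 324.2603058907988, 'cy': 235.8589706403804, 'distortion': array([-0.04965355,  0.        ,  0.        ,  0.        ,  0.        ]), 'R': array([[-0.87641274, -0.48138608,  0.01296695],
       [-0.3574657 ,  0.63228843, -0.68733516],
       [ 0.32267472, -0.60702453, -0.72622465]]), 't': array([0.32205398, 0.41285373, 0.58995998])}
top {'fx': 500.0612623853205, 'fy':
[... 212 characters left out ...]

       [-0.97379912,  0.03090906, -0.22529958],
       [ 0.22527431, -0.00434289, -0.9742857 ]]), 't': array([-0.2962031 ,  0.55388308,  0.77457967])}
wrist {'fx': 402.06087765188664, 'fy': 402.06087765188664, 'cx': 324.2008079171996, 'cy': 241.92815656914385, 'distortion': array([-0.05832709,  0.        ,  0.        ,  0.        ,  0.        ]), 'mount': array([[ 7.36169466e-04,  9.62083533e-01,  2.72753979e-01,
        -6.86648116e-02],
       [-4.99494870e-04, -2.72753665e-01,  9.62083774e-01,
        -1.43136645e-01],
       [ 9.99999604e-01, -8.44495911e-04,  2.79762869e-04,
        -7.64765679e-04],
       [ 0.00000000e+00,  0.00000000e+00,  0.00000000e+00,
         1.00000000e+00]])}
```

View pics/a_scene.png

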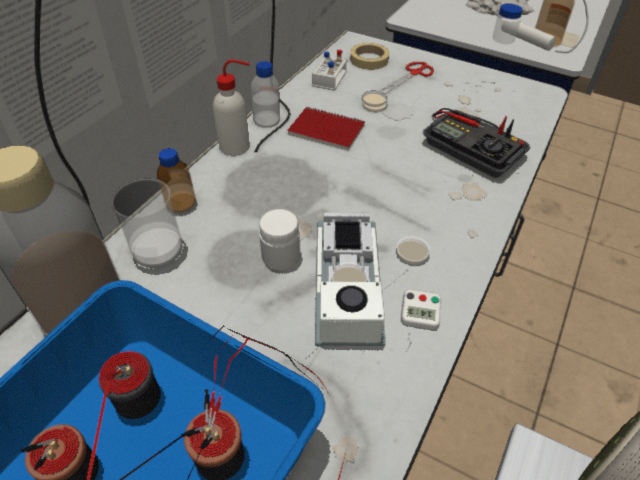

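View pics/a_top.png

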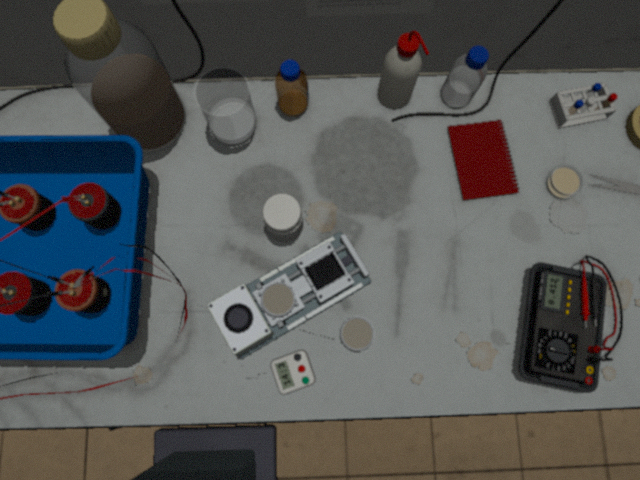

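View pics/a_wrist.png

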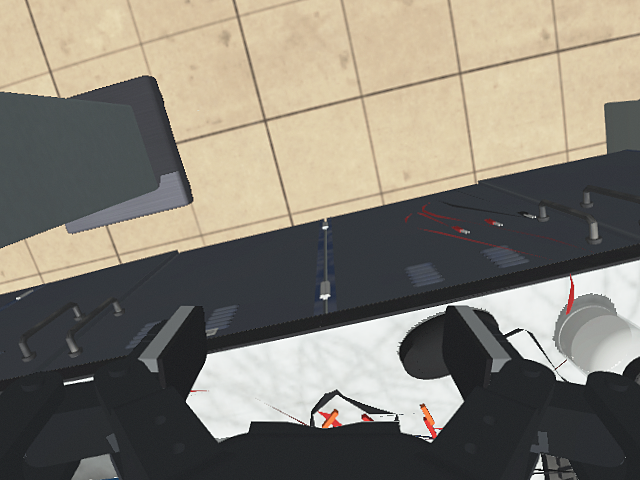

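The scene and top views show the reader with the head at top-view pixel (238,318) and the black pad at about (326,268). The jar is at (282,214), the spare dish at (356,334) and the timer at (293,371). Next I'll measure with masks.

```bash
cat > h.py <<'E'
import numpy as np, cv2
from workcell import env
def ray(name,uv):
    m=env.camera_model(name);K=np.array([[m['fx'],0,m['cx']],[0,m['fy'],m['cy']],[0,0,1]])
    p=cv2.undistortPoints(np.array(uv,float).reshape(-1,1,2),K,np.array(m['distortion']))[:,0]
    d=np.c_[p,np.ones(len(p))]
    if 'mount' in m:
        from scipy.spatial.transform import Rotation as Ro
        s=env.get_state();q=s['orientation'];Rt=Ro.from_quat([q[1],q[2],q[3],q[0]]).as_matrix()
        M=np.array(m['mount']);return Rt@M[:3,3]+s['tcp_pos'],d@(Rt@M[:3,:3]).T
    R=np.array(m['R']);t=np.array(m['t']);return -R.T@t,d@R
def onplane(name,uv,z):
    o,d=ray(name,uv);return o+d*((z-o[2])/d[:,2])[:,None]
E
python3 - <<'E'
import cv2,numpy as np
from h import *
im=cv2.imread('pics/a_top.png')
c=im[215:375,195:395];cv2.imwrite('pics/c_top.png',cv2.resize(c,None,fx=4,fy=4,interpolation=cv2.INTER_CUBIC)[:600])
im2=cv2.imread('pics/a_scene.png');c=im2[200:360,270:450];cv2.imwrite('pics/c_scene.png',cv2.resize(c,None,fx=4,fy=4,interpolation=cv2.INTER_CUBIC)[:600])
for n,i,box in (('top',im,(290,240,365,305)),('scene',im2,(325,212,375,255))):
    x0,y0,x1,y1=box
    m=np.zeros(i.shape[:2],np.uint8);m[y0:y1,x0:x1]=(i[y0:y1,x0:x1].max(2)<60)*255
    k,l,st,ce=cv2.connectedComponentsWithStats(m)
    j=1+np.argmax(st[1:,4]);print(n,st[j],ce[j])
    cs,_=cv2.findContours((l==j).astype(np.uint8),cv2.RETR_EXTERNAL,cv2.CHAIN_APPROX_NONE)
    r=cv2.minAreaRect(cs[0]);b=cv2.boxPoints(r);print(b)
    P=onplane(n,b,.042);print(P.round(4),P.mean(0).round(4),np.linalg.norm(np.diff(P,axis=0),axis=1))
E
```

```text
top [306 253  38  37 783] [324.42401022 271.05236271]
[[304.11203 268.05725]
 [332.46158 252.1815 ]
 [344.637   273.92328]
 [316.28745 289.799  ]]
[[ 0.5084 -0.2918  0.042 ]
 [ 0.5344 -0.341   0.042 ]
 [ 0.4961 -0.3602  0.042 ]
 [ 0.4706 -0.3114  0.042 ]] [ 0.5024 -0.3261  0.042 ] [0.05565794 0.04282647 0.05510833]
scene [336 221  25  28 639] [347.38028169 235.05790297]
[[336. 221.]
 [360. 221.]
 [360. 248.]
 [336. 248.]]
[[ 0.5347 -0.3465  0.042 ]
 [ 0.4977 -0.3675  0.042 ]
 [ 0.4693 -0.3096  0.042 ]
 [ 0.5046 -0.2896  0.042 ]] [ 0.5016 -0.3283  0.042 ] [0.04251812 0.06452871 0.04051708]
```

View pics/c_top.png

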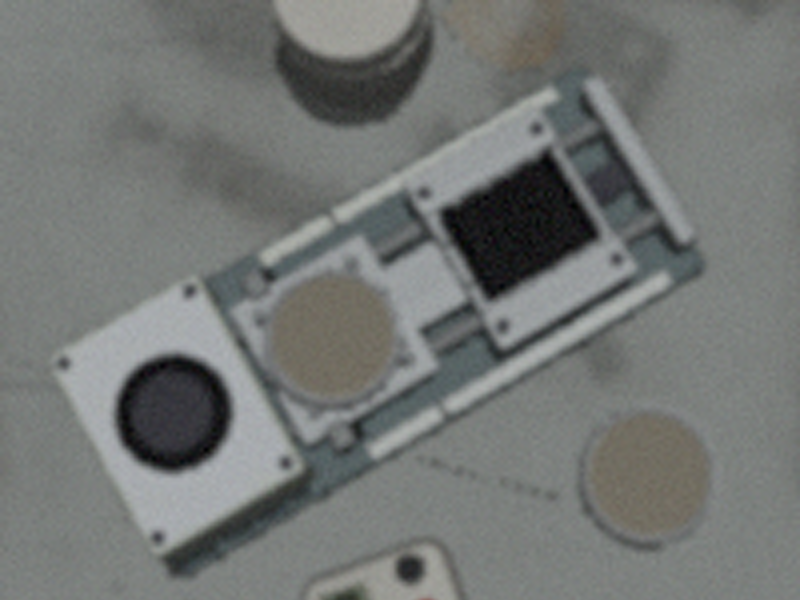

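View pics/c_scene.png

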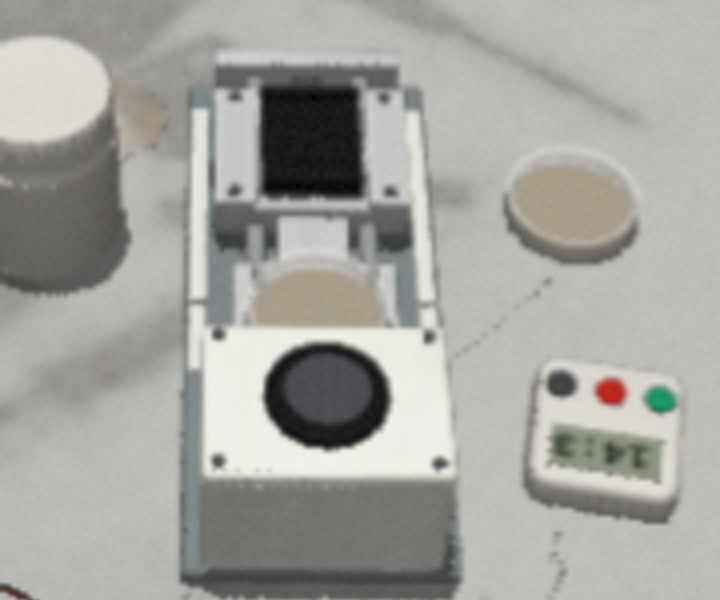

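```bash
cat >> h.py <<'E'
from scipy.spatial.transform import Rotation as Ro
def Rt():
    q=env.get_state()['orientation'];return Ro.from_quat([q[1],q[2],q[3],q[0]]).as_matrix()
E
python3 - <<'E'
from h import *
im=cv2.imread('pics/a_top.png')
f=lambda u,v:((u+.5)/4-.5+195,(v+.5)/4-.5+215)
L=onplane('top',[f(333,217),f(443,412)],.011);print('lines',L.round(4),L.mean(0))
S=onplane('top',[f(555,92),f(264,260),f(668,278),f(375,452)],.011)
for a,b in ((0,1),(2,3)): d=S[b]-S[a];print('strip ang',np.degrees(np.arctan2(d[1],d[0])))
d=L[0]-L[1];print('perp',np.degrees(np.arctan2(d[1],d[0])),np.linalg.norm(d))
H=onplane('top',[f(203,282),f(57,360),f(302,472),f(160,552)],.070)
for a,b in ((0,1),(2,3)): d=H[b]-H[a];print('head ang',np.degrees(np.arctan2(d[1],d[0])))
print(H.round(3))
# line marks from the scene
g=lambda u,v:((u+.5)/4-.5+270,(v+.5)/4-.5+200)
L2=onplane('scene',[g(197,300),g(428,302)],.011);print('scene lines',L2.round(4),L2.mean(0))
R=Rt();print(R.round(3))
tcp=env.get_state()['tcp_pos']
for w in ([.42,.22,.23],[.502,-.327,.12]):print((R.T@(np.array(w)-tcp)*1000).round(1))
print('x ang',np.degrees(np.arctan2(R[1,0],R[0,0])))
E
```

```text
lines [[ 0.5141 -0.2449  0.011 ]
 [ 0.4273 -0.2911  0.011 ]] [ 0.47065565 -0.26803009  0.011     ]
strip ang 118.80421634363066
strip ang 118.81826645995075
perp 28.015352762846195 0.0983131646757625
head ang 116.89905891053672
head ang 117.61605041453987
[[ 0.478 -0.196  0.07 ]
 [ 0.448 -0.137  0.07 ]
 [ 0.4   -0.235  0.07 ]
 [ 0.371 -0.179  0.07 ]]
scene lines [[ 0.5138 -0.2472  0.011 ]
 [ 0.4283 -0.294   0.011 ]] [ 0.47103515 -0.27062485  0.011     ]
[[ 0.973 -0.001  0.23 ]
 [-0.23  -0.001  0.973]
 [-0.    -1.    -0.001]]
[ 358.3    0.9 -264. ]
[ 563.8  111.6 -777.4]
x ang -13.279412034670168
```

```bash
python3 -m inch '[[[40,0,-30,5],[80,0,-59,10],[120,0,-88,15],[160,0,-118,20],[200,0,-147,25],[240,0,-177,30],[280,0,-206,35],[320,0,-236,40],[358,0,-264,45],[358,0,-264,48.5]]]' 0 40
python3 - <<'E'
from h import *
R=Rt();s=env.get_state();print(R.round(3),s['joint_pos'].round(2),s['wrist_force'])
print('x ang',np.degrees(np.arctan2(R[1,0],R[0,0])))
for w in ([.502,-.327,.20],):print((R.T@(np.array(w)-s['tcp_pos'])*1000).round(1))
E
```

```text
clock: 1.15
tcp_pos: [0.4234, 0.2164, 0.231]
orientation: [-0.605, 0.605, -0.366, 0.367]
wrist_force: [-0.3, 0.2, -0.1]
finger_gap: -0.0002
[[ 0.463  0.001  0.886]
 [-0.886 -0.001  0.463]
 [ 0.002 -1.     0.001]] [ 0.3   0.12 -0.2   1.25 -0.    1.39] [-0.29995858  0.24417849 -0.09750743]
x ang -62.38900895850279
[ 517.9   31.7 -182.2]
```

```bash
python3 -m inch '[[[47,2,-16,0],[94,4,-33,0],[141,6,-50,0],[188,8,-66,0],[235,10,-83,0],[282,12,-99,0],[329,14,-116,0],[376,16,-132,0],[423,18,-149,0],[470,20,-165,0]]]'
python3 -m inch '[[[24,6,-8,0],[48,12,-17,0],[48,12,-17,0],[48,12,-17,0]]]'
python3 - <<'E'
from h import *
s=env.get_state();im=env.read_camera('wrist')
cv2.imwrite('pics/w1.png',im)
R=Rt();print(s['tcp_pos'],s['wrist_force'],'x ang',np.degrees(np.arctan2(R[1,0],R[0,0])))
E
```

```text
clock: 2.15
tcp_pos: [0.4964, -0.2738, 0.2109]
orientation: [0.607, -0.607, 0.363, -0.363]
wrist_force: [1.4, 0.4, 0.9]
finger_gap: 0.0004
clock: 2.55
tcp_pos: [0.5039, -0.322, 0.1984]
orientation: [0.607, -0.606, 0.364, -0.363]
wrist_force: [0.8, 0.3, 0.0]
finger_gap: 0.0001
[ 0.50391114 -0.32204862  0.19838331] [0.75559844 0.29271169 0.00576499] x ang -61.79149791369236
```

View pics/w1.png

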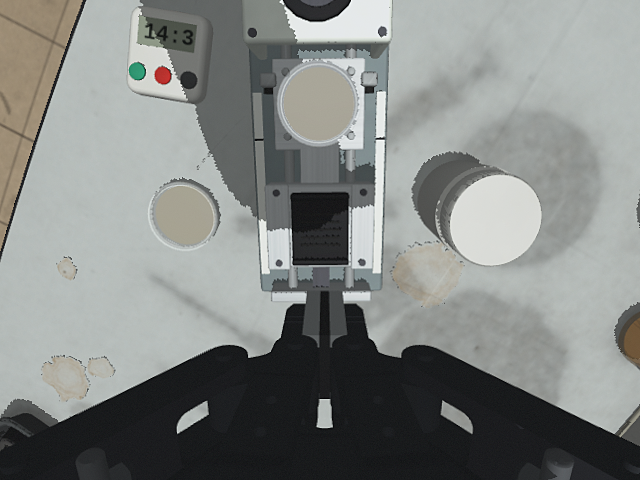

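The wrist view shows the pad at (291..349, 193..265), in line with the tool. The dish is at (318,104), the line marks are at (258,139) and (383,138), and the jar is at (493,220).

Run:
```python
from h import *
P=onplane('wrist',[(291,193),(349,193),(349,265),(291,265)],.042)
print(P.round(4));c=P.mean(0);print('pad',c)
d=P[:2].mean(0)-P[2:].mean(0);print(np.linalg.norm(d),np.degrees(np.arctan2(d[1],d[0])))
L=onplane('wrist',[(258.5,139),(384,138)],.011);print('lines',L.round(4),L.mean(0))
j=onplane('wrist',[(493,220)],.085);print('jar',j)
S=onplane('wrist',[(252,95),(261,272),(386,95),(381,272)],.011);print(S.round(4))
R=Rt();t=env.get_state()['tcp_pos']
for n,p in (('pad',c),('mark',L.mean(0)),('jar',j[0])): print(n,(R.T@(p-t)*1000).round(1))
pf=np.array([.5025,-.327,.042]);print('pad top/scene',(R.T@(pf-t)*1000).round(1))
```

```text
[[ 0.4718 -0.3141  0.042 ]
 [ 0.5101 -0.2936  0.042 ]
 [ 0.5379 -0.3434  0.042 ]
 [ 0.4976 -0.365   0.042 ]]
pad [ 0.50434576 -0.32903449  0.042     ]
0.05704515828729206 118.00648765029129
lines [[ 0.4289 -0.2929  0.011 ]
 [ 0.5173 -0.2448  0.011 ]] [ 0.47312264 -0.26884443  0.011     ]
jar [[ 0.59733857 -0.25939679  0.085     ]]
[[ 0.4097 -0.265   0.011 ]
 [ 0.48   -0.3939  0.011 ]
 [ 0.5021 -0.2156  0.011 ]
 [ 0.5726 -0.3443  0.011 ]]
pad [  7.  156.9  -3.3]
mark [-60.7 188.   -2.4]
jar [-10.5 113.9 111.6]
pad top/scene [  4.4 156.9  -4. ]
```

```bash
python3 -m inch '[[[5,40,-3.5,0],[5,80,-3.5,0],[5,115,-3.5,0],[5,135,-3.5,0],[5,147,-3.5,0],[5,147,-3.5,0],[5,147,-3.5,0]]]'
python3 - <<'E'
from h import *
s=env.get_state();im=env.read_camera('wrist');im2=env.read_camera('scene')[180:340,270:450]
cv2.imwrite('pics/w2.png',np.vstack([cv2.resize(im[120:480],(533,300)),cv2.resize(im2,(533,300))[:, :533]]) if 0 else cv2.resize(im,(640,480)))
cv2.imwrite('pics/s2.png',cv2.resize(im2,None,fx=3,fy=3))
print(s['tcp_pos'],s['wrist_force'])
E
```

```text
clock: 3.3
tcp_pos: [0.5045, -0.328, 0.0535]
orientation: [-0.607, 0.607, -0.362, 0.363]
wrist_force: [0.2, 0.3, 0.7]
finger_gap: -0.0003
[ 0.50447365 -0.32798806  0.05349986] [0.20957452 0.320713   0.70634866]
```

View pics/w2.png

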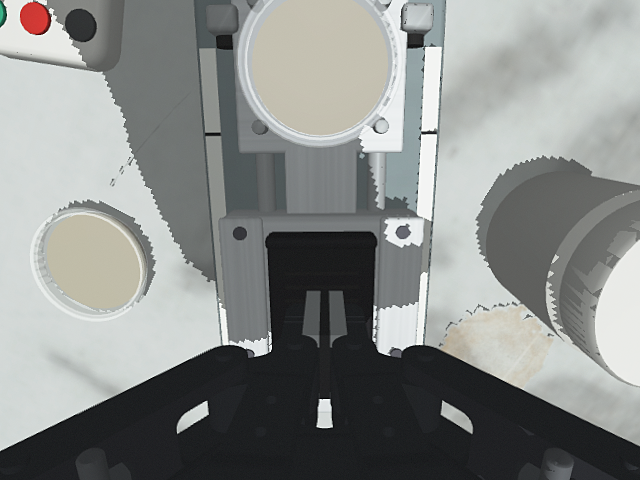

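View pics/s2.png

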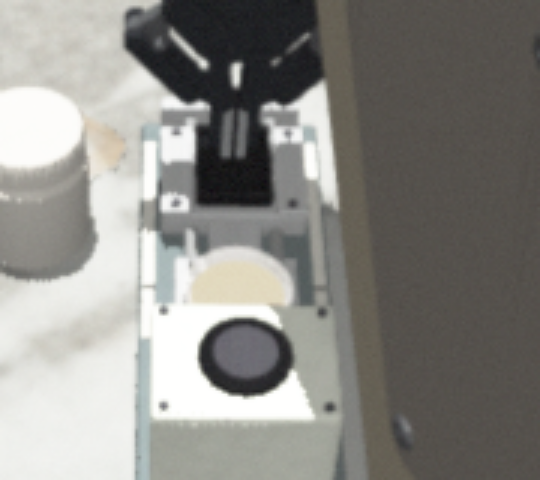

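The tip is centred on the pad: fingers at x≈323 between the pad edges 267 and 377. The jar and dish are clear. Now press.

```bash
python3 -m inch '[[[0,5,0,0],[0,9,0,0],[0,11,0,0],[0,12,0,0],[0,13,0,0],[0,13,0,0],[0,13,0,0]]]'
```

```text
clock: 4.1
tcp_pos: [0.5042, -0.3288, 0.0405]
orientation: [-0.607, 0.607, -0.362, 0.364]
wrist_force: [-1.1, 0.1, 7.4]
finger_gap: 0.0002
```

```bash
python3 -m inch '[[[0,1.5,0,0],[0,3,0,0],[0,3,0,0],[0,3,0,0]]]'
```

```text
clock: 4.5
tcp_pos: [0.5043, -0.329, 0.0377]
orientation: [-0.606, 0.607, -0.362, 0.364]
wrist_force: [-1.6, 0.4, 9.3]
finger_gap: 0.0001
```

```bash
python3 -m inch '[[[0,1,0,0],[0,1.5,0,0],[0,1.5,0,0],[0,1.5,0,0]]]'
```

```text
clock: 4.9
tcp_pos: [0.5047, -0.3297, 0.037]
orientation: [-0.606, 0.607, -0.362, 0.365]
wrist_force: [-1.3, -0.2, 12.2]
finger_gap: 0.0001
```

```bash
python3 -m inch '[[[-3,0,0,0],[-9,0,0,0],[-15,0,0,0],[-21,0,0,0],[-27,0,0,0],[-33,0,0,0],[-39,0,0,0],[-45,0,0,0],[-49,0,0,0],[-50,0,0,0]]]'
python3 -m inch '[[[0,0,0,0],[0,0,0,0]]]'
python3 - <<'E'
from h import *
s=env.get_state();im=env.read_camera('wrist')
cv2.imwrite('pics/w3.png',im)
print(s['tcp_pos'],s['wrist_force'])
E
```

```text
clock: 5.9
tcp_pos: [0.4809, -0.2859, 0.037]
orientation: [-0.606, 0.608, -0.362, 0.365]
wrist_force: [-1.2, -2.4, 11.6]
finger_gap: 0.0002
clock: 6.1
tcp_pos: [0.4809, -0.2859, 0.037]
orientation: [-0.606, 0.608, -0.362, 0.365]
wrist_force: [-2.9, -1.2, 12.2]
finger_gap: 0.0002
[ 0.48089728 -0.28590887  0.03697799] [-2.85642247 -1.21285387 12.2031739 ]
```

View pics/w3.png

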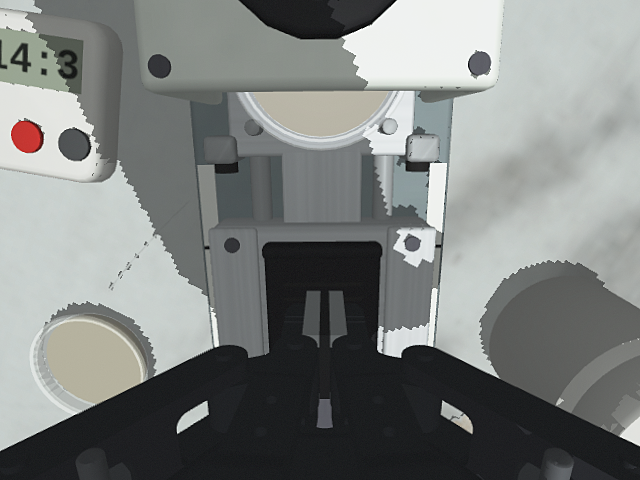

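The carriage rides with the tip. Its front edge is at row 222 and the bumpers end at row 172, so about 18 mm remain.

```bash
python3 -m inch '[[[-4,0,0,0],[-9,0,0,0],[-13,0,0,0],[-16,0,0,0],[-18,0,0,0],[-19,0,0,0],[-20,0,0,0],[-20,0,0,0],[-20,0,0,0]]]'
python3 - <<'E'
from h import *
s=env.get_state();im=env.read_camera('wrist')
cv2.imwrite('pics/w4.png',im)
print(s['tcp_pos'],s['wrist_force']@Rt())
E
```

```text
clock: 7.05
tcp_pos: [0.4719, -0.2692, 0.037]
orientation: [-0.605, 0.608, -0.362, 0.365]
wrist_force: [-2.8, -4.1, 10.7]
finger_gap: -0.0003
[ 0.47188501 -0.26924321  0.03697207] [  2.35979762 -10.6794213   -4.42618674]
```

View pics/w4.png

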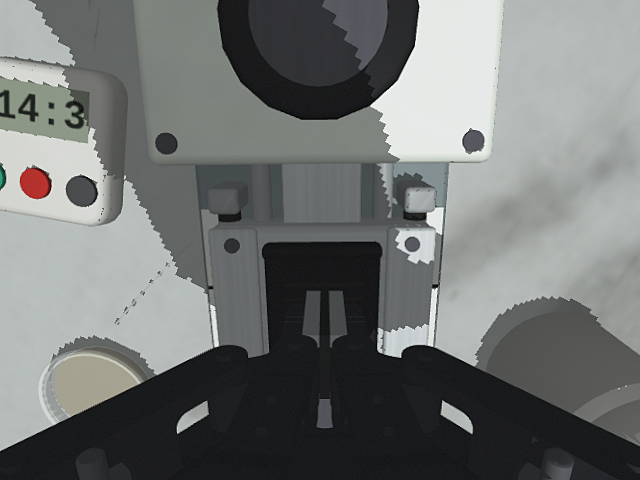

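```bash
python3 -m inch '[[[-1,0,0,0],[-2,0,-0.5,0],[-3,0,-0.5,0],[-4,0,-0.5,0],[-4,0,-0.5,0],[-4,0,-0.5,0]]]'
python3 - <<'E'
from h import *
s=env.get_state();im=env.read_camera('wrist')
cv2.imwrite('pics/w5.png',im)
print(s['tcp_pos'],s['wrist_force']@Rt())
E
```

```text
clock: 7.7
tcp_pos: [0.4714, -0.2673, 0.0376]
orientation: [-0.605, 0.608, -0.36, 0.367]
wrist_force: [1.3, -6.6, 7.8]
finger_gap: -0.0001
[ 0.47139724 -0.26731221  0.03756924] [ 6.45841981 -7.77293223 -1.96065333]
```

View pics/w5.png

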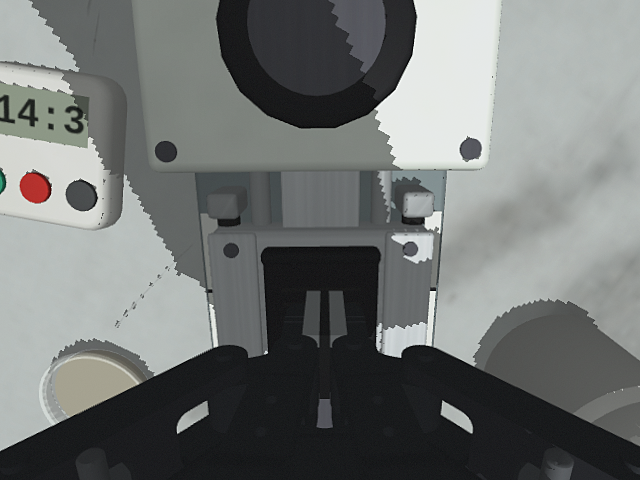

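```bash
python3 -m inch '[[[-1,1,0,0],[-2,1,0,0],[-2,1,0,0],[-2,1,0,0]]]'
python3 - <<'E'
from h import *
s=env.get_state();print(s['tcp_pos'],s['wrist_force']@Rt())
im=env.read_camera('wrist');cv2.imwrite('pics/w6.png',cv2.resize(im[160:360,180:460],None,fx=2.8,fy=2.8,interpolation=cv2.INTER_CUBIC))
E
```

```text
clock: 8.15
tcp_pos: [0.471, -0.2661, 0.037]
orientation: [-0.605, 0.608, -0.36, 0.367]
wrist_force: [0.6, -6.6, 10.2]
finger_gap: -0.0001
[ 0.47104486 -0.26610544  0.03697261] [  6.20431232 -10.14464507  -2.58077422]
```

View pics/w6.png

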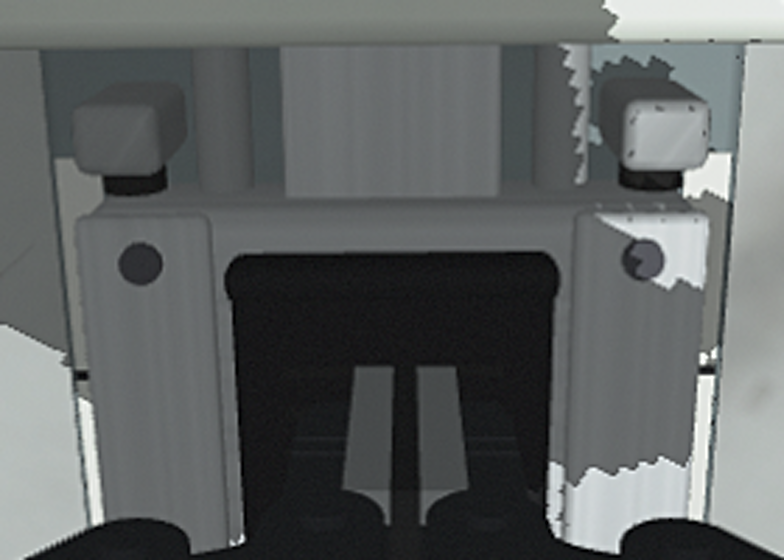

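The carriage sits against both bumpers, and the fingertip is slipping at 6 N horizontal with the pad fully pressed. Lift straight up.

```bash
python3 -m inch '[[[0,-3,0,0],[0,-6,0,0],[0,-10,0,0],[0,-16,0,0],[0,-30,0,0],[0,-50,0,0],[0,-80,0,0],[0,-120,0,0],[0,-120,0,0],[0,-120,0,0]]]'
python3 - <<'E'
from h import *
s=env.get_state();print(s['tcp_pos'],s['wrist_force']@Rt())
im=env.read_camera('wrist');cv2.imwrite('pics/w7.png',im)
E
```

```text
clock: 9.2
tcp_pos: [0.4676, -0.2614, 0.1545]
orientation: [0.607, -0.607, 0.362, -0.363]
wrist_force: [1.3, 0.5, -0.4]
finger_gap: -0.0002
[ 0.46764779 -0.26140121  0.15452269] [0.21254506 0.4058644  1.39719217]
```

View pics/w7.png

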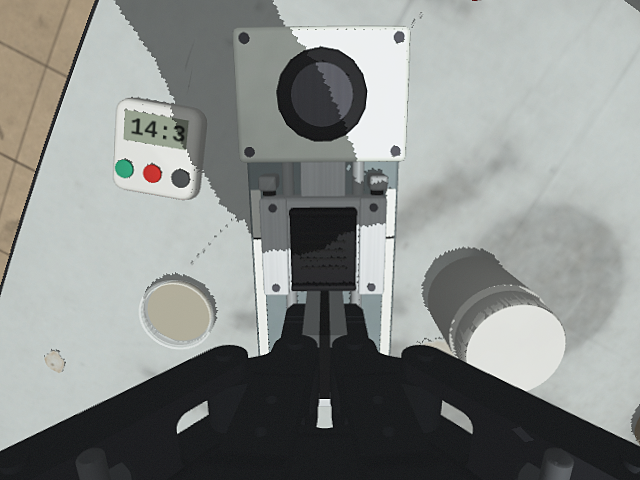

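Run:
```python
from h import *
im=cv2.imread('pics/w7.png');cv2.imwrite('pics/w8.png',cv2.resize(im[150:310,230:420],None,fx=3.7,fy=3.7,interpolation=cv2.INTER_CUBIC))
P=onplane('wrist',[(290,207),(357,207),(357,291),(290,291)],.042);c=P.mean(0)
L=onplane('wrist',[(253,238),(393,238)],.011).mean(0);u=np.array([np.cos(np.radians(118.2)),np.sin(np.radians(118.2)),0])
print(c,L,'pad short of mark mm',(L-c)@u*1000)
```

```text
[ 0.47081716 -0.26941109  0.042     ] [ 0.4704739  -0.26958817  0.011     ] pad short of mark mm 0.006147452509881182
```

View pics/w8.png

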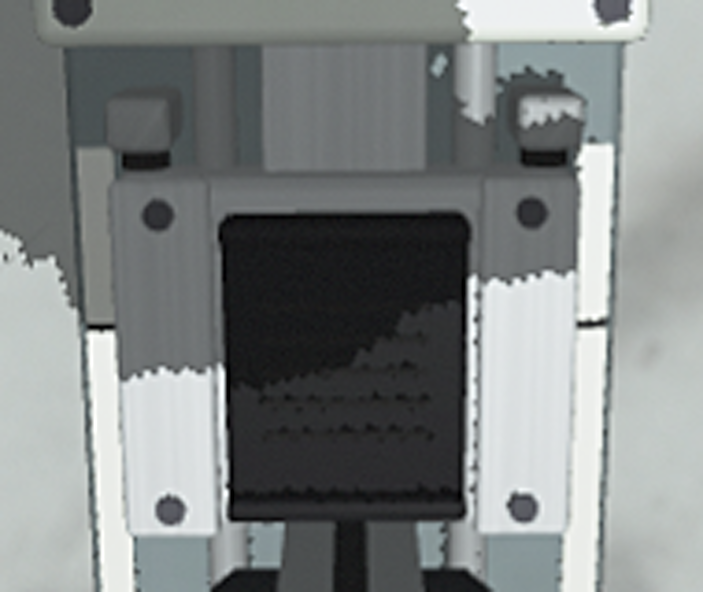

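The carriage is against the bumpers, with the pad 0.0 mm short of the mark. The pad is up, and the jar, spare dish and timer have not moved.

Run:
```python
from workcell import env
print(env.hand_in(), env.get_state()['clock'])
```

```text
the job is handed in; nothing more can be done
the job is handed in; nothing more can be done
```

The dish reader is loaded. I pressed the release pad fully down with the closed fingertips, to about 12 N. Keeping it pressed, I slid the carriage about 67 mm to the bumpers, lifted straight off, and handed in at about 9.3 s; no verdict is reported.

- **Position:** The last wrist view shows the carriage against both bumpers. The pad's middle measured 0.0 mm from the stop mark, with calibration good to about 2 mm.
- **Pad release:** The pad looks up again in the last picture. I did not measure its height separately.
- **At the stop:** The fingertip began slipping on the pad at about 6 N horizontal, so the stop was reached by friction rather than by pushing on a ridge.
- **Surroundings:** The tool is clear at z = 0.155 m, with only about 1 N of sensor noise on the wrist. The jar, spare dish and timer look unmoved, judged by eye from the pictures. The gripper was never close to the dish.

No check failed. The initial pad position differed by 2–3 mm between the cameras, which the 46 mm gap between the ridges easily allowed for.

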